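Third hand at the book press

TASK

Take the thicker of the two books from the drying rack, stand it page edges up on the base of the press, midway along the fence and between the fence and the loose press board, and let go of it. Then grip the press board by its knee and, with the board upright and on the base or only just clear of it, slide book and board up square to the fence and press the book against it with a steady push of about 10 N, never hard (30 N would crease it), so that the painter can tighten the two clamps. Finish while still gripping the board and pressing; leave the other things where they are.

Things in the scene. Friction and masses are not known exactly. Their poses are not given: they have to be found in the camera images.
- book: the thicker book: a closed pocket paperback, plain page edges, 38 mm thick (its x), 170 mm long (y), 105 mm high standing on its spine, page edges up (z). About 0.4 kg. Origin: centre of its underside, unsqueezed. Its pages spring: the +x cover gives towards the other by up to 7 mm at about 3 N per mm and springs back. It may go into the press either way round.
- thin_book: the other book, with painted page edges, 22 mm thick (x), 150 mm long (y), 95 mm high, standing likewise on its spine in the rack; origin at the centre of its underside. Stays in the rack.
- rack: wooden drying rack, fixed: plank 200 mm (x) by 150 mm (y), 12 mm thick, with two places for books at x = -50 and +50 mm; at each, four 10 mm dowels rise 45 mm above the plank and leave a 45 mm slot along y. Either book may be in either place. Origin: centre of the plank's underside.
- press: book press, fixed: waxed (slippery) plywood base 290 (x) by 280 (y) by 18 mm; origin: centre of its underside, x points to the fence. Bar clamps, backed off, at y = -105 and 105 mm: 30 mm screw pads 42 mm above the base face the fence at x = -95 mm, jaws behind them to x = -127 mm, 62 mm high, yellow handles to x = -235 mm. Behind the fence: fixed jaws 66 mm high and knees.
- fence: upright wooden fence of the press, fixed, 250 mm long (y), 75 mm high above the base, 22 mm thick. Origin: middle of the lower edge of the face the book is pressed against, at the top of the base (18 mm above the table); x points into the fence, away from the book (the push direction), z up.
- board: loose press board 18 mm thick (x), 250 mm long (y), 75 mm high, about 0.27 kg, standing on the press base before the clamp pads, about 130 mm from the fence, nearly square to it. Origin: middle of its front face's lower edge; x points out of that face to the fence, z up. Board: x = -18 to 0 mm. Knee (rib to grip) on its back: x = -68 to -18, y = -14 to 14, z = 0 to 70 mm.
- knee (a point): middle of the knee's top, 70 mm above the board's underside and 45 mm behind its front face; the knee is 28 mm wide across y and can be gripped there from above
- ink: amber ink bottle, 42 mm across, 75 mm high, origin under its centre; stands beyond the press and rack, near the middle
- tape: small tape roll lying flat, 60 mm across, 22 mm high, origin under its centre; at the left
- wide_tape: wide tape roll lying flat, 110 mm across, 48 mm high, origin under its centre; at the right
- brush_jar: glass jar with brushes, 72 mm across, jar 90 mm and brushes 195 mm high, origin under its centre; far left
There are look-alikes about, which are no part of the job. What is shaped like the book but blue or orange is not meant.

How it is judged:
By the outcome, as a careful person would: the job done as asked, in the order asked, and still so for the second after the job is handed in, while the arm keeps its last pose, push and grip.
It also fails if it takes over 72 s, if anything falls off the work surface, if the arm or the gripper's body presses on something with over 40 N, if the wrist force passes 120 N, or if a joint passes its speed limit or range.

ROBOT

A 6-joint arm with a two-finger parallel gripper is mounted at the origin on the work surface. World frame = base frame: x ahead of the robot, y to its left, z up, the work surface at z = 0. Lengths are in m, angles in degrees, forces in N, time in s.
With the tool pointing down it reaches from about 0.4 to 0.825 m from the base axis. Payload 7 kg.
Tool frame: the origin (TCP) lies on the centre line of the jaws, within the pads' length; the fingertips stand 19 mm ahead of it and the grasp point (between the pads) is the TCP; z points along the fingers, y is the line along which they close (so a half turn about z gives the same grasp; the last joint's range is limited). The gripper opens to 88 mm and grips with 3 to 60 N. Pads are 19 mm wide; open, the fingers measure 130 mm over their backs; the gripper's body (78 mm by 193 mm) begins 47 mm behind the grasp point.
Start: joints at [80.735, 20.546, 0.682, 0, -70.136, -16.507], TCP at [0.293, 0.608, 0.246] pointing down, gripper open.
Joint ranges: [-176.03, 176.03], [-82.01, 121.73], [-58.28, 71.71], [-173.87, 95.51], [-174.79, -0.11], [-173.66, 173.66]. Speed limits (degrees/s): [136.94, 136.94, 172.46, 180, 180, 180].

INTERFACE

Orientations are given as [roll, pitch, yaw] about the fixed x, y, z axes, in that order (R = Rz(yaw) Ry(pitch) Rx(roll)).
In Python, from plant import ctrl gives the robot as it stands.
- The arm moves only by the tool move_arm, never from a script. Its argument "motion" is a list of rows, each a list of 3 entries, a list of its own where there are three numbers: the shift along the tool's x, y, z in mm, then the turn, a rotation vector about the tool's x, y, z in degrees, then the closure, from 0 (fully open) to 1 (shut). A call has 1 to 10 rows; each row is the pose to reach, as a shift and turn from the pose commanded when the call began, along the tool's axes at that moment; what a row does not reach only later rows make up. A row lasts 1/12 s, in which the tool goes at most 41.7 mm and 7.16 degrees, less where a joint would pass 70% of its speed; a pose out of reach is approached as far as the arm can. A call with a gripper value outside its range is refused whole. The fingers move at their own pace and stop on an object; the grip force is fixed at half the most. Time passes only in rows, so rows that repeat a pose let the fingers close. It gives the time, the measured TCP pose, the force, the opening and the grip force at its end, in the units of the state.
- ctrl.get_obs(): the state, without advancing time (a new reading comes with each control period).
- ctrl.snapshot(name): name is "side" or "top" or "wrist"; returns a dict with "color" (420x560x3 uint8, blue, green, red), "camera_matrix" (3x3 intrinsics, pixels), "cam_to_world" (4x4, takes a point from camera to world coordinates). Camera axes: x right, y up, looking along -z (the intrinsics and any distortion apply to the point x, -y, -z); pixel columns grow to the right and rows downward; lengths in m; the calibration is good to about 2 mm. A picture is of the moment at which its call begins. There is no depth.
- ctrl.close_job(): hands the job in; it is judged then, once.
The state is a dict: "clock": time; "joint_pos": joint angles; "qvel": joint speeds; "tau": joint torques, N m; "tool_pos": TCP position; "orientation": TCP orientation; "force": force on the tool from outside, world axes, zero at the start; "moment": the same for the moment, N m; "opening": finger opening in m; "gripper_force": force on a finger pad.
Only numpy, scipy, OpenCV 4.12 (cv2) and the standard library are available. Lean on these libraries where they do the work, as an engineer would, in place of code of your own. Each camera call takes 0.05 s, during which the arm holds its last target. There are 200 camera calls.

## Working session

There is one attempt and no reset: what is moved stays moved. The work goes in short steps, Python scripts to look and compute and a tool call to move; the robot and the scene stay as the last step left them, time stands still between calls to the robot, and variables do not carry over. Pictures are saved under pics/ and viewed, at most 10 in all, crops included, and the job is handed in when it is done.

Besides the shell and the picture viewer there is one more tool, called after "Emit:" in YAML: its name, and indented under it one key for each argument. move_arm: Moves the arm, as the interface text tells. Its arguments: {"type":"object","properties":{"motion":{"type":"array"}},"required":["motion"]}

```bash
mkdir -p pics; ls; python3 - <<'E'
from plant import ctrl
import cv2,numpy as np
np.set_printoptions(precision=4,suppress=True)
for n in("top","side"):
    s=ctrl.snapshot(n); cv2.imwrite(f"pics/{n}0.png",s["color"]); print(n,s["camera_matrix"],s["cam_to_world"],[k for k in s])
print(ctrl.get_obs())
E
```

```text
pics
top [[393.8826   0.     279.5415]
 [  0.     393.8826 213.5998]
 [  0.       0.       1.    ]] [[ 0.0007  0.9784 -0.2065  0.2695]
 [-1.     -0.0002 -0.0047  0.0325]
 [-0.0046  0.2065  0.9784  1.3301]
 [ 0.      0.      0.      1.    ]] ['color', 'camera_matrix', 'cam_to_world']
side [[484.4097   0.     280.0733]
 [  0.     484.4097 214.8133]
 [  0.       0.       1.    ]] [[ 0.9498  0.1817 -0.2545  0.1712]
 [-0.3125  0.5821 -0.7506 -0.9974]
 [ 0.0117  0.7925  0.6097  0.9294]
 [ 0.      0.      0.      1.    ]] ['color', 'camera_matrix', 'cam_to_world']
{'clock': 0.1, 'joint_pos': array([ 80.7365,  20.5881,   0.6372,  -0.0182, -70.1371, -16.5079]), 'qvel': array([ 0.0227, -0.0936,  0.0777,  0.0205, -0.0712, -0.107 ]), 'tau': array([ -0.0038, -58.4162,  29.3748,   7.0154,   0.0102,  -0.0001]), 'tool_pos': array([0.2933, 0.6075, 0.2447]), 'orientation': array([179.9108,  -0.0086, -25.7776]), 'force': array([-0.1878, -0.423 , -0.2013]), 'moment': array([0.0295, 0.0138, 0.0249]), 'gripper_force': 0.0, 'opening': 0.08766717732449184}
```

View pics/top0.png

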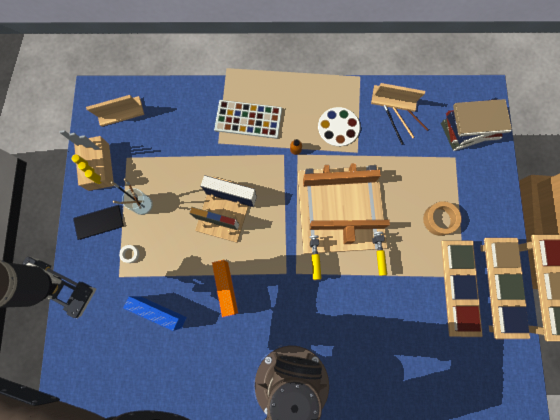

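View pics/side0.png

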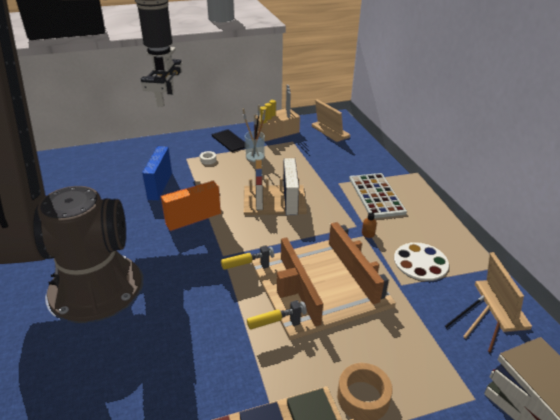

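The top view shows the rack at about (222,208). It holds a white-edged book at (228,190) and one with painted edges at (214,217). The press is at (345,208), with its fence at row 176 and the board at row 224. The blue block (153,313) and orange block (224,288) are look-alikes. The white-edged book in the rack fits, because it has plain page edges and is the thicker one. I'll check that in an enlarged crop.

```bash
python3 - <<'E'
import cv2,numpy as np
t=cv2.imread("pics/top0.png"); 
a=cv2.resize(t[160:250,180:280],None,fx=4,fy=4,interpolation=cv2.INTER_CUBIC)   #400x360
b=cv2.resize(t[160:250,290:390],None,fx=4,fy=4,interpolation=cv2.INTER_CUBIC)
cv2.imwrite("pics/crop0.png",np.hstack([a,b]))
E
```

```text
(no output)
```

View pics/crop0.png

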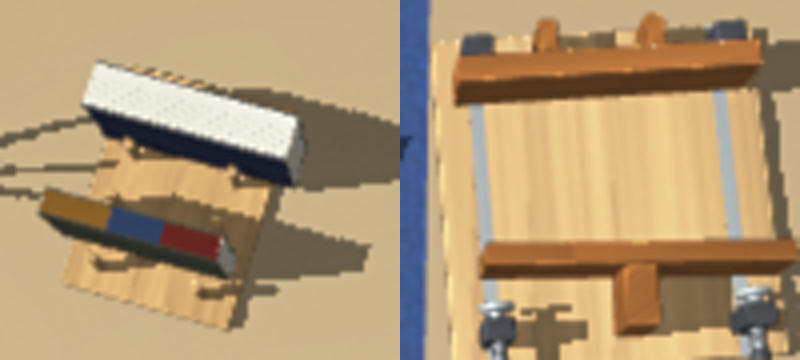

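The crop confirms it. The thick book has plain white page edges, with corners in crop pixels at (100,62), (300,118), (285,150) and (83,100). The thin one at (135,230) has painted edges, so it stays. Next I measure.

```bash
cat > h.py <<'E'
import cv2,numpy as np
np.set_printoptions(precision=4,suppress=True)
def ray(s,uv,z):
    K,T=s["camera_matrix"],s["cam_to_world"]; uv=np.atleast_2d(uv).astype(float)
    d=np.c_[(uv[:,0]-K[0,2])/K[0,0],-(uv[:,1]-K[1,2])/K[1,1],-np.ones(len(uv))]@T[:3,:3].T
    o=T[:3,3]; return (o+d*((z-o[2])/d[:,2])[:,None])[:,:2]
def mask(img,lo,hi,box,up=6):
    x0,y0,x1,y1=box
    c=cv2.resize(img[y0:y1,x0:x1],None,fx=up,fy=up,interpolation=cv2.INTER_CUBIC)
    return cv2.inRange(cv2.cvtColor(c,cv2.COLOR_BGR2HSV),lo,hi)
def rect(s,lo,hi,box,z,up=6,name=None):
    m=mask(s["color"],lo,hi,box,up)
    if name: cv2.imwrite(name,m)
    c=max(cv2.findContours(m,cv2.RETR_EXTERNAL,cv2.CHAIN_APPROX_NONE)[0],key=cv2.contourArea)[:,0]
    p=ray(s,(c+.5)/up-.5+np.array(box[:2]),z)*1000
    (cx,cy),(w,h),a=cv2.minAreaRect(p.astype(np.float32))
    B=cv2.boxPoints(((cx,cy),(w,h),a)); e=[B[1]-B[0],B[2]-B[1]]; L=max(e,key=np.linalg.norm)
    ang=np.degrees(np.arctan2(L[1],L[0]))%180
    return np.array([cx,cy]),sorted([w,h]),ang
E
python3 - <<'E'
from plant import ctrl
from h import *
s=ctrl.snapshot("top"); hs=cv2.cvtColor(s["color"],cv2.COLOR_BGR2HSV)
for n,(u,v) in dict(page=(228,188),side=(225,196),plank=(215,200),fencetop=(345,175),fencefront=(345,181),boardtop=(340,222),boardfront=(330,226),knee=(350,230),base=(340,200)).items(): print(n,hs[v,u])
print("page",rect(s,(0,0,150),(180,60,255),(195,170,262,212),.117,name="pics/m1.png"))
print(hs[168:186,345].tolist()); print(hs[216:246,349].tolist()); print(hs[216:232,325].tolist())
E
```

```text
page [ 24  16 236]
side [113 102  45]
plank [ 17 120 226]
fencetop [ 14 171 186]
fencefront [ 13 167  84]
boardtop [ 13 171 172]
boardfront [ 14 167 107]
knee [ 13 168 162]
base [ 20 102 238]
page (array([612.9915, 205.634 ]), [38.922508239746094, 172.7802276611328], np.float32(74.47149))
[[18, 106, 228], [19, 106, 231], [18, 107, 231], [16, 127, 195], [14, 163, 174], [14, 173, 177], [13, 172, 181], [14, 171, 186], [13, 169, 190], [14, 173, 192], [14, 168, 109], [13, 166, 80], [13, 160, 83], [13, 167, 84], [14, 165, 79], [15, 138, 102], [18, 110, 220], [18, 105, 230]]
[[19, 104, 232], [19, 104, 232], [19, 104, 233], [19, 105, 233], [18, 142, 218], [15, 167, 174], [13, 169, 169], [13, 171, 170], [14, 169, 167], [13, 170, 147], [13, 169, 180], [13, 169, 169], [14, 168, 164], [14, 169, 167], [14, 172, 165], [13, 169, 161], [13, 169, 164], [13, 168, 165], [14, 171, 164], [14, 173, 165], [14, 173, 164], [13, 171, 160], [14, 172, 162], [14, 169, 167], [13, 170, 165], [14, 169, 113], [13, 164, 84], [15, 141, 94], [17, 115, 198], [19, 106, 235]]
[[18, 108, 225], [18, 108, 224], [18, 107, 225], [18, 107, 224], [16, 128, 192], [14, 161, 165], [14, 171, 161], [14, 171, 161], [14, 171, 166], [14, 174, 192], [14, 171, 112], [14, 163, 80], [13, 166, 86], [15, 133, 130], [17, 110, 220], [18, 107, 226]]
```

```bash
python3 - <<'E'
from plant import ctrl
from h import *
s=ctrl.snapshot("top"); lo,hi=(8,145,138),(17,255,255)
def edges(u0,u1,v0,v1,z,skip=()):
    m=mask(s["color"],lo,hi,(0,0,560,420),6)[v0*6:v1*6]>0
    us=[u for u in range(u0*6,u1*6) if m[:,u].any() and not any(a*6<=u<b*6 for a,b in skip)]
    out=[]
    for f in (lambda c:c.argmax(),lambda c:len(c)-c[::-1].argmax()):
        p=ray(s,[((u+.5)/6-.5,(f(m[:,u])+v0*6)/6-.5) for u in us],z)*1000
        l=cv2.fitLine(p.astype(np.float32),cv2.DIST_HUBER,0,.01,.01).ravel()
        out.append((np.degrees(np.arctan2(l[0],l[1])),l[2:]))
    return out
print("fence",rect(s,lo,hi,(300,166,385,188),.093,name="pics/m2.png"),edges(312,376,166,188,.093))
print("boardL",rect(s,lo,hi,(305,216,341,233),.093)); print("boardR",rect(s,lo,hi,(357,216,395,233),.093))
e=edges(314,386,216,233,.093,[(340,358)]);print("board",e)
print("knee",rect(s,lo,hi,(338,226,362,246),.088))
# side view checks
q=ctrl.snapshot("side")
print("page side",rect(q,(0,0,150),(180,60,255),(278,155,302,190),.117,name="pics/m3.png"))
a=[cv2.imread(f"pics/m{i}.png") for i in(1,2,3)]
W=max(i.shape[1] for i in a); cv2.imwrite("pics/mm.png",np.vstack([cv2.copyMakeBorder(i,4,4,0,W-i.shape[1],0,value=(0,0,255)) for i in a])) 
for n,c in(("top",s),("side",q)):
  for k,(x,y) in dict(bookc=(.613,.2056)).items():
    T=np.linalg.inv(c["cam_to_world"]);p=T@[x,y,.117,1];K=c["camera_matrix"];print(n,K[0,0]*p[0]/-p[2]+K[0,2],K[1,1]*-p[1]/-p[2]+K[1,2])
E
```

```text
fence (array([ 670.4465, -161.6461]), [56.62045669555664, 255.99786376953125], np.float32(97.301865)) [(np.float32(176.65038), array([ 672.3638, -172.8263], dtype=float32)), (np.float32(176.34354), array([ 650.782 , -169.6655], dtype=float32))]
boardL (array([ 499.7253, -106.6142]), [23.239402770996094, 100.5408935546875], np.float32(95.96665))
boardR (array([ 502.7084, -259.101 ]), [15.856274604797363, 103.87212371826172], np.float32(90.60663))
board [(np.float32(179.393), array([ 509.0272, -168.7056], dtype=float32)), (np.float32(178.76465), array([ 494.3019, -206.7217], dtype=float32))]
knee (array([ 464.433 , -181.7949]), [36.39901351928711, 56.22647476196289], np.float32(0.7762287))
page side (array([610.4335, 200.9089]), [41.78200912475586, 175.7206573486328], np.float32(75.51216))
top 227.20275486632036 186.84422907781263
side 291.0371636575307 170.95921879396718
```

View pics/mm.png

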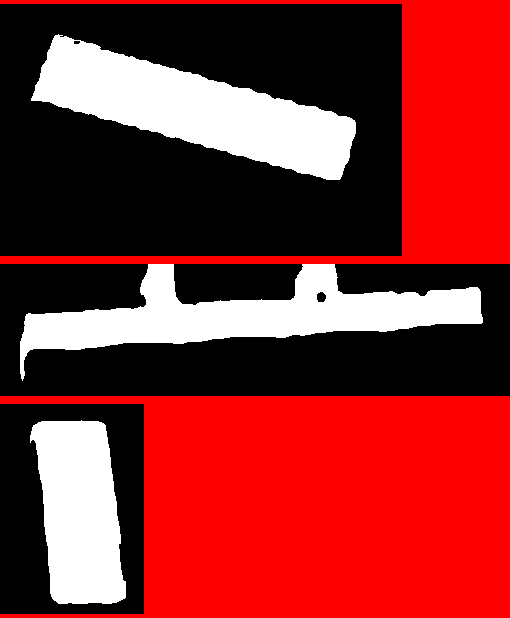

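The masks are clean. The book's top is about 39×173 mm (38×170 expected), centred near (612,204), with its length at about 74.8°. The board and knee are centred at y ≈ -186. Next: the fence ends, and the shift to the book in tool axes.

```bash
cat >> h.py <<'E'
from scipy.spatial.transform import Rotation as Ro
def togo(ctrl,xyz,yaw):
    o=ctrl.get_obs(); R=Ro.from_euler("xyz",o["orientation"],degrees=True)
    G=Ro.from_euler("xyz",[180,0,yaw],degrees=True)
    return R.inv().apply(np.array(xyz)-np.array(o["tool_pos"])*1000), (R.inv()*G).as_rotvec(degrees=True)
E
python3 - <<'E'
from plant import ctrl
from h import *
s=ctrl.snapshot("top"); m=mask(s["color"],(8,145,138),(17,255,255),(0,0,560,420),6)
# right ends (left end faces visible): fence & board
for n,v0,v1 in(("fence",168,179),("board",219,225)):
    c=np.where(m[v0*6:v1*6,295*6:400*6].sum(0)>255*12)[0]; u=[c.min()/6+295-.5,(c.max()+1)/6+295-.5]
    r=[np.where(m[v0*6:v1*6,int((x+.5)*6)+d])[0].mean()/6+v0 for x,d in zip(u,(12,-12))]
    print(n,u,r,ray(s,list(zip(u,r)),.093)*1000)
k=np.where(m[234*6:238*6,335*6:365*6].mean(0)>200)[0];u=[k.min()/6+334.5,(k.max()+1)/6+334.5];print("knee",u,ray(s,[(x,236) for x in u],.088)*1000)
print(togo(ctrl,[612,204,250],-105.2))
E
```

```text
fence [np.float64(303.5), np.float64(379.6666666666667)] [np.float64(176.58333333333334), np.float64(172.91666666666666)] [[ 654.4845  -39.9587]
 [ 666.8381 -289.6796]]
board [np.float64(310.8333333333333), np.float64(389.0)] [np.float64(223.08333333333334), np.float64(222.5)] [[ 499.6701  -61.5341]
 [ 501.5299 -310.8777]]
knee [np.float64(343.1666666666667), np.float64(354.3333333333333)] [[ 458.7872 -164.1203]
 [ 458.7881 -199.6264]]
(array([462.434 , 225.0802,  -4.6033]), array([ 0.0236, -0.025 , 79.4299]))
```

Emit:
move_arm:
  motion:
    - [[462, 225, -5], [0, 0, 79.4], 0]
    - [[462, 225, -5], [0, 0, 79.4], 0]
    - [[462, 225, -5], [0, 0, 79.4], 0]
    - [[462, 225, -5], [0, 0, 79.4], 0]
    - [[462, 225, -5], [0, 0, 79.4], 0]
    - [[462, 225, -5], [0, 0, 79.4], 0]
    - [[462, 225, -5], [0, 0, 79.4], 0]
    - [[462, 225, -5], [0, 0, 79.4], 0]
    - [[462, 225, -5], [0, 0, 79.4], 0]
    - [[462, 225, -5], [0, 0, 79.4], 0]

```text
clock: 1.13
tool_pos: [0.5524, 0.2789, 0.2499]
orientation: [-180.0, 0.0, -97.7]
force: [-0.1, 0.6, -0.3]
opening: 0.0875
gripper_force: 0.0
```

```bash
python3 - <<'E'
from plant import ctrl
from h import *
print(togo(ctrl,[612,204,250],-105.2))
E
```

```text
(array([ 66.201 , -69.144 ,  -0.0712]), array([-0.0155,  0.0226,  7.4692]))
```

Emit:
move_arm:
  motion:
    - [[33, -35, 0], [0, 0, 4], 0]
    - [[66, -69, 0], [0, 0, 7.5], 0]
    - [[66, -69, 0], [0, 0, 7.5], 0]
    - [[66, -69, 0], [0, 0, 7.5], 0]
    - [[66, -69, 0], [0, 0, 7.5], 0]
    - [[66, -69, 0], [0, 0, 7.5], 0]

```text
clock: 1.63
tool_pos: [0.6111, 0.2067, 0.2495]
orientation: [180.0, 0.0, -104.9]
force: [-0.4, -0.1, -1.0]
opening: 0.0878
gripper_force: 0.0
```

```bash
python3 - <<'E'
from plant import ctrl
from h import *
s=ctrl.snapshot("wrist"); cv2.imwrite("pics/w1.png",s["color"]); print(ctrl.get_obs()["tool_pos"],ctrl.get_obs()["orientation"])
T=np.linalg.inv(s["cam_to_world"]);K=s["camera_matrix"]
p=T@[.612,.204,.117,1];print(K,K[0,0]*p[0]/-p[2]+K[0,2],K[1,1]*-p[1]/-p[2]+K[1,2],s["cam_to_world"])
E
```

```text
[0.611  0.2071 0.2496] [ 179.9955    0.0078 -104.8296]
[[352.7892   0.     277.0411]
 [  0.     352.7892 205.5252]
 [  0.       0.       1.    ]] 273.3430083770627 200.22960253776506 [[-0.9664 -0.2486 -0.0657  0.5919]
 [ 0.2571 -0.9351 -0.244   0.1406]
 [-0.0008 -0.2527  0.9676  0.3882]
 [ 0.      0.      0.      1.    ]]
```

View pics/w1.png

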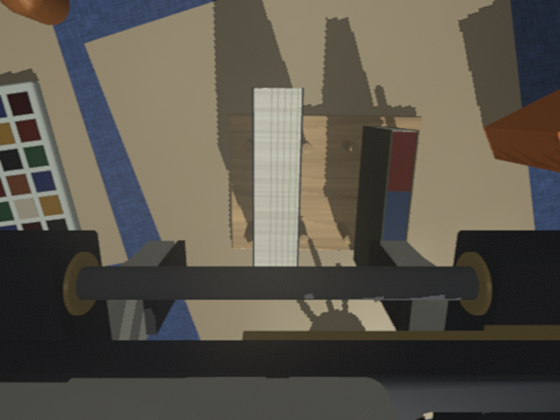

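The wrist view shows the plain-edged book at columns 253–302 with its far end at row 88, lying between the fingers, and the thin painted book at (388,180). I'll refine the book's pose from this view.

```bash
python3 - <<'E'
from plant import ctrl
from h import *
s=ctrl.snapshot("wrist"); m=mask(s["color"],(0,0,150),(180,70,255),(240,80,315,262),6)
L,R,v=[],[],[]
for r in range(20*6,170*6,6):
    x=np.where(m[r])[0]; L.append(x.min()/6+239.5);R.append((x.max()+1)/6+239.5);v.append(r/6+79.5)
a=ray(s,np.c_[L,v],.117)*1000;b=ray(s,np.c_[R,v],.117)*1000
print("width",np.median(np.linalg.norm(a-b,axis=1)))
l=cv2.fitLine(((a+b)/2).astype(np.float32),cv2.DIST_HUBER,0,.01,.01).ravel();ang=np.degrees(np.arctan2(l[1],l[0]))%180
d=np.array([np.cos(np.radians(ang)),np.sin(np.radians(ang))])
c=np.where(m[:, 37*6])[0].min()/6+79.5; e=ray(s,[(277,c)],.117)[0]*1000
ctr=e+85*d*np.sign(d@(np.array([612,204])-e)); q=l[2:]+d*((ctr-l[2:])@d)
print(ang,"end",e,"centre",q); print(togo(ctrl,[*q,92],ang-180))
E
```

```text
width 34.53780849225323
74.23972 end [587.3146 123.212 ] centre [610.0885 205.105 ]
(array([  2.3755,   0.1975, 157.7516]), array([-0.0016,  0.0109,  0.956 ]))
```

Emit:
move_arm:
  motion:
    - [[2, 0, 30], [0, 0, 0.8], 0]
    - [[2, 0, 65], [0, 0, 0.8], 0]
    - [[2, 0, 100], [0, 0, 0.8], 0]
    - [[2, 0, 130], [0, 0, 0.8], 0]
    - [[2, 0, 150], [0, 0, 0.8], 0]
    - [[2, 0, 158], [0, 0, 0.8], 0]
    - [[2, 0, 158], [0, 0, 0.8], 0]
    - [[2, 0, 158], [0, 0, 0.8], 0.7]
    - [[2, 0, 158], [0, 0, 0.8], 0.7]
    - [[2, 0, 158], [0, 0, 0.8], 0.7]

```text
clock: 2.57
tool_pos: [0.6119, 0.2052, 0.0936]
orientation: [-179.9, 0.1, -105.7]
force: [-0.6, 0.7, 0.3]
opening: 0.073
gripper_force: 0.0
```

Emit:
move_arm:
  motion:
    - [[0, 0, 0], [0, 0, 0], 0.8]
    - [[0, 0, 0], [0, 0, 0], 0.9]
    - [[0, 0, 0], [0, 0, 0], 1]
    - [[0, 0, 0], [0, 0, 0], 1]
    - [[0, 0, 0], [0, 0, 0], 1]
    - [[0, 0, 0], [0, 0, 0], 1]
    - [[0, 0, 0], [0, 0, 0], 1]
    - [[0, 0, 0], [0, 0, 0], 1]

```text
clock: 3.23
tool_pos: [0.6104, 0.2045, 0.0918]
orientation: [180.0, -0.0, -105.7]
force: [-4.2, 1.8, 5.7]
opening: 0.0301
gripper_force: 30.0
```

Emit:
move_arm:
  motion:
    - [[0, 0, -4], [0, 0, 0], 1]
    - [[0, 0, -12], [0, 0, 0], 1]
    - [[0, 0, -30], [0, 0, 0], 1]
    - [[0, 0, -60], [0, 0, 0], 1]
    - [[0, 0, -90], [0, 0, 0], 1]
    - [[0, 0, -120], [0, 0, 0], 1]
    - [[0, 0, -145], [0, 0, 0], 1]
    - [[0, 0, -155], [0, 0, 0], 1]
    - [[0, 0, -155], [0, 0, 0], 1]
    - [[0, 0, -155], [0, 0, 0], 1]

```text
clock: 4.07
tool_pos: [0.6105, 0.2043, 0.2458]
orientation: [180.0, 0.0, -105.7]
force: [-0.0, -0.2, -4.5]
opening: 0.0303
gripper_force: 30.0
```

```bash
python3 - <<'E'
from plant import ctrl
from h import *
t=ctrl.snapshot("top");s=ctrl.snapshot("side"); print(ctrl.get_obs())
a=t["color"][150:260,170:310];b=s["color"][70:260,200:340]
cv2.imwrite("pics/l1.png",np.hstack([cv2.resize(a,(400,314)),cv2.resize(b,(231,314))]))
y=np.radians(3.1);f=np.array([650,-165]); c=f-69*np.array([np.cos(y),np.sin(y)]);print(c,togo(ctrl,[*c,247],3.1-90))
E
```

```text
{'clock': 4.1667, 'joint_pos': array([ 35.8185,  17.7419,  -3.5649,  -0.0473, -68.8971, -51.5141]), 'qvel': array([ 0.0694,  0.4229,  0.0112,  0.2442, -0.1818, -0.1003]), 'tau': array([ -0.0122, -57.7938,  31.2904,   7.7253,  -0.0114,   0.0005]), 'tool_pos': array([0.6099, 0.204 , 0.2441]), 'orientation': array([ 179.8386,   -0.1323, -105.7126]), 'force': array([-0.2578,  0.1523, -4.0207]), 'moment': array([ 0.0983, -0.0644, -0.0328]), 'gripper_force': 29.996555149555206, 'opening': 0.030762868104208883}
[ 581.101  -168.7314] (array([366.5694, -73.2203,  -2.2142]), array([  0.1817,  -0.1046, -18.8128]))
```

View pics/l1.png

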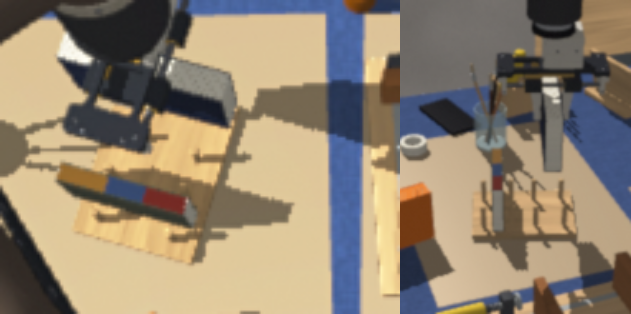

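Crop: the thick book is held level, clear of the rack, and the thin book is still in its place. Carrying it to above the press.

Emit:
move_arm:
  motion:
    - [[20, -4, 0], [0, 0, -2], 1]
    - [[60, -12, 0], [0, 0, -5], 1]
    - [[100, -20, 0], [0, 0, -8], 1]
    - [[145, -29, 0], [0, 0, -11], 1]
    - [[190, -38, 0], [0, 0, -14], 1]
    - [[235, -47, 0], [0, 0, -17], 1]
    - [[280, -56, 0], [0, 0, -18.8], 1]
    - [[320, -64, 0], [0, 0, -18.8], 1]
    - [[350, -70, 0], [0, 0, -18.8], 1]
    - [[367, -73, 0], [0, 0, -18.8], 1]

```text
clock: 5.0
tool_pos: [0.5802, -0.1723, 0.2444]
orientation: [179.8, -0.0, -87.0]
force: [1.2, 1.2, -3.6]
opening: 0.0308
gripper_force: 30.0
```

Emit:
move_arm:
  motion:
    - [[0, 0, 0], [0, 0, 0], 1]
    - [[0, 0, 0], [0, 0, 0], 1]
    - [[0, 0, 0], [0, 0, 0], 1]
    - [[0, 0, 0], [0, 0, 0], 1]

```text
clock: 5.33
tool_pos: [0.5818, -0.1678, 0.2456]
orientation: [179.9, 0.0, -86.8]
force: [-0.2, 0.4, -3.5]
opening: 0.031
gripper_force: 30.0
```

```bash
python3 - <<'E'
from plant import ctrl
from h import *
t=ctrl.snapshot("wrist");s=ctrl.snapshot("side"); o=ctrl.get_obs();print(o["tool_pos"],o["orientation"],o["force"])
T=np.linalg.inv(t["cam_to_world"]);K=t["camera_matrix"]
for n,P in dict(fR=(.6568,-.29,.093),fL=(.6433,-.04,.093),bR=(.5105,-.311,.093),bL=(.5085,-.0615,.093)).items():
    p=T@[*P,1];print(n,K[0,0]*p[0]/-p[2]+K[0,2],K[1,1]*-p[1]/-p[2]+K[1,2])
a=t["color"];b=s["color"][120:330,220:420]
cv2.imwrite("pics/p1.png",np.hstack([cv2.resize(a,(480,360)),cv2.resize(b,(320,360))]))
print(togo(ctrl,[581,-168.7,99],3.1-90))
E
```

```text
[ 0.582  -0.1676  0.2462] [179.9606   0.0058 -86.8096] [ 0.1883 -0.1056 -4.0864]
fR 184.45324514123018 34.60681172266379
fL 202.00775079416496 325.9643196037711
bR 380.0804706017486 15.728495869656342
bL 347.7077500257438 312.4694111386224
(array([  1.0385,   0.9987, 147.1576]), array([0.0394, 0.0058, 0.0904]))
```

View pics/p1.png

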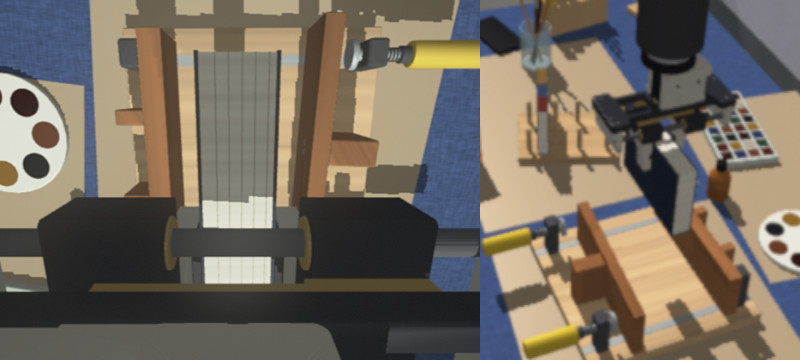

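The wrist and side views show the book hanging level between fence and board. The fence end is at crop (162,30) and the board end at (330,14), within a few pixels of my prediction. Lowering it.

Emit:
move_arm:
  motion:
    - [[1, 1, 25], [0, 0, 0], 1]
    - [[1, 1, 55], [0, 0, 0], 1]
    - [[1, 1, 85], [0, 0, 0], 1]
    - [[1, 1, 110], [0, 0, 0], 1]
    - [[1, 1, 128], [0, 0, 0], 1]
    - [[1, 1, 137], [0, 0, 0], 1]
    - [[1, 1, 141], [0, 0, 0], 1]
    - [[1, 1, 143], [0, 0, 0], 1]
    - [[1, 1, 143], [0, 0, 0], 1]
    - [[1, 1, 143], [0, 0, 0], 1]

```text
clock: 6.27
tool_pos: [0.5819, -0.1696, 0.1049]
orientation: [-179.9, -0.0, -86.9]
force: [0.5, -0.7, -2.2]
opening: 0.0305
gripper_force: 30.0
```

Emit:
move_arm:
  motion:
    - [[0, 0, 1], [0, 0, 0], 1]
    - [[0, 0, 2], [0, 0, 0], 1]
    - [[0, 0, 2], [0, 0, 0], 1]
    - [[0, 0, 2], [0, 0, 0], 1]

```text
clock: 6.6
tool_pos: [0.5811, -0.1697, 0.1019]
orientation: [-180.0, 0.0, -86.9]
force: [0.0, 0.6, -4.4]
opening: 0.0304
gripper_force: 30.0
```

Emit:
move_arm:
  motion:
    - [[0, 0, 1], [0, 0, 0], 1]
    - [[0, 0, 1], [0, 0, 0], 1]
    - [[0, 0, 2], [0, 0, 0], 1]
    - [[0, 0, 2], [0, 0, 0], 1]
    - [[0, 0, 2], [0, 0, 0], 1]

```text
clock: 7.02
tool_pos: [0.5809, -0.1697, 0.0995]
orientation: [180.0, -0.0, -86.9]
force: [0.1, 0.3, -3.1]
opening: 0.0304
gripper_force: 30.0
```

Emit:
move_arm:
  motion:
    - [[0, 0, 1], [0, 0, 0], 1]
    - [[0, 0, 1], [0, 0, 0], 1]
    - [[0, 0, 1], [0, 0, 0], 1]

```text
clock: 7.27
tool_pos: [0.5809, -0.1697, 0.0985]
orientation: [180.0, 0.0, -86.9]
force: [0.1, 0.3, -3.0]
opening: 0.0304
gripper_force: 30.0
```

Emit:
move_arm:
  motion:
    - [[0, 0, 1], [0, 0, 0], 1]
    - [[0, 0, 1], [0, 0, 0], 1]
    - [[0, 0, 1], [0, 0, 0], 1]

```text
clock: 7.52
tool_pos: [0.5812, -0.1697, 0.0978]
orientation: [-180.0, -0.0, -86.9]
force: [-0.3, -0.1, -2.1]
opening: 0.031
gripper_force: 30.0
```

Emit:
move_arm:
  motion:
    - [[0, 0, 0.5], [0, 0, 0], 1]
    - [[0, 0, 1], [0, 0, 0], 1]
    - [[0, 0, 1], [0, 0, 0], 1]
    - [[0, 0, 1], [0, 0, 0], 1]

```text
clock: 7.85
tool_pos: [0.5812, -0.1697, 0.0977]
orientation: [-180.0, -0.0, -86.9]
force: [-2.7, 1.3, 6.1]
opening: 0.0304
gripper_force: 30.0
```

The book is resting on the base (upward force). I'll open part way only, so the fingers clear the fence and board, then go up.

Emit:
move_arm:
  motion:
    - [[0, 0, 0], [0, 0, 0], 0.6]
    - [[0, 0, 0], [0, 0, 0], 0.55]
    - [[0, 0, 0], [0, 0, 0], 0.5]
    - [[0, 0, 0], [0, 0, 0], 0.45]
    - [[0, 0, 0], [0, 0, 0], 0.4]
    - [[0, 0, 0], [0, 0, 0], 0.36]
    - [[0, 0, 0], [0, 0, 0], 0.36]
    - [[0, 0, 0], [0, 0, 0], 0.36]
    - [[0, 0, 0], [0, 0, 0], 0.36]

```text
clock: 8.6
tool_pos: [0.5808, -0.1697, 0.0965]
orientation: [180.0, 0.0, -86.9]
force: [0.0, 0.0, 0.1]
opening: 0.0559
gripper_force: 0.0
```

Emit:
move_arm:
  motion:
    - [[0, 0, -5], [0, 0, 0], 0.36]
    - [[0, 0, -15], [0, 0, 0], 0.36]
    - [[0, 0, -40], [0, 0, 0], 0.36]
    - [[0, 0, -70], [0, 0, 0], 0.36]
    - [[0, 0, -100], [0, 0, 0], 0.36]
    - [[0, 0, -120], [0, 0, 0], 0.36]
    - [[0, 0, -120], [0, 0, 0], 0.36]
    - [[0, 0, -120], [0, 0, 0], 0.36]

```text
clock: 9.27
tool_pos: [0.5818, -0.1697, 0.2191]
orientation: [-179.8, -0.0, -86.9]
force: [0.5, 0.2, -0.3]
opening: 0.0562
gripper_force: 0.0
```

```bash
python3 - <<'E'
from plant import ctrl
from h import *
print(togo(ctrl,[465,-186,218],0.8))
E
```

```text
(array([  9.9335, 117.471 ,   0.6548]), array([ -0.1799,  -0.1876, -87.6868]))
```

Emit:
move_arm:
  motion:
    - [[3, 30, 0], [0, 0, -7], 0.2]
    - [[6, 70, 0], [0, 0, -14], 0]
    - [[10, 117, 0], [0, 0, -21], 0]
    - [[10, 117, 0], [0, 0, -28], 0]
    - [[10, 117, 0], [0, 0, -35], 0]
    - [[10, 117, 0], [0, 0, -42], 0]
    - [[10, 117, 0], [0, 0, -49], 0]
    - [[10, 117, 0], [0, 0, -56], 0]
    - [[10, 117, 0], [0, 0, -63], 0]
    - [[10, 117, 0], [0, 0, -70], 0]

```text
clock: 10.1
tool_pos: [0.464, -0.1859, 0.2159]
orientation: [180.0, 0.1, -16.6]
force: [0.4, -0.2, -0.0]
opening: 0.0876
gripper_force: 0.0
```

Emit:
move_arm:
  motion:
    - [[0, 0, 0], [0, 0, -7], 0]
    - [[0, 0, 0], [0, 0, -14], 0]
    - [[0, 0, 0], [0, 0, -17.7], 0]
    - [[0, 0, 0], [0, 0, -17.7], 0]
    - [[0, 0, 0], [0, 0, -17.7], 0]
    - [[0, 0, 0], [0, 0, -17.7], 0]

```text
clock: 10.6
tool_pos: [0.4644, -0.186, 0.2163]
orientation: [-180.0, 0.0, 0.7]
force: [-0.3, -1.2, -0.4]
opening: 0.0872
gripper_force: 0.0
```

```bash
python3 - <<'E'
from plant import ctrl
from h import *
t=ctrl.snapshot("wrist");s=ctrl.snapshot("side"); o=ctrl.get_obs();print(o["tool_pos"],o["orientation"],o["force"])
T=np.linalg.inv(t["cam_to_world"]);K=t["camera_matrix"];print(t["cam_to_world"])
for n,P in dict(fR=(.6568,-.29,.093),fL=(.6433,-.04,.093),bR=(.5105,-.311,.093),bL=(.5085,-.0615,.093),k=(.465,-.186,.088)).items():
    p=T@[*P,1];print(n,K[0,0]*p[0]/-p[2]+K[0,2],K[1,1]*-p[1]/-p[2]+K[1,2])
cv2.imwrite("pics/w2.png",t["color"]);cv2.imwrite("pics/s2.png",s["color"])
b=s["color"][180:340,220:420]
cv2.imwrite("pics/k1.png",np.hstack([cv2.resize(t["color"],(480,360)),cv2.resize(b,(320,360))]))
E
```

```text
[ 0.4646 -0.186   0.2165] [-179.9955    0.0189    0.7152] [-0.1237 -0.345   0.171 ]
[[ 0.0112  0.9672  0.2536  0.5307]
 [-0.9999  0.0105  0.004  -0.1856]
 [ 0.0012 -0.2536  0.9673  0.3549]
 [ 0.      0.      0.      1.    ]]
fR 444.8523536424549 -92.42405779422225
fL 49.47490968115443 -72.78269686546159
bR 447.13489980692975 143.4276178637965
bL 106.92756758304068 142.3690579726501
k 276.21299020703765 200.1879765907536
```

View pics/k1.png

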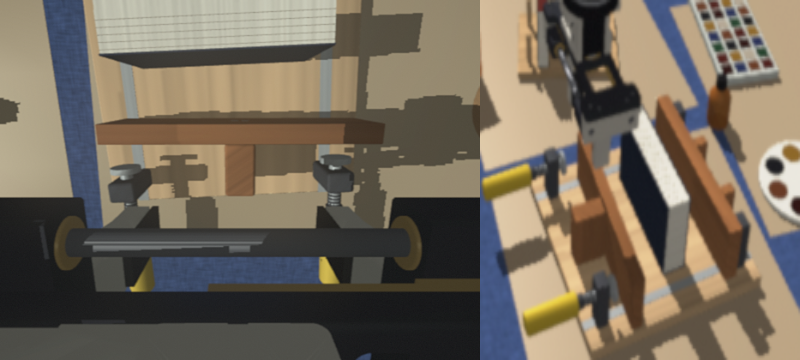

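Wrist view: the knee top is at crop columns 226–254, the board's front top edge is at row ~122, and the book stands free between board and fence. The side crop shows the book upright. Refining the knee position and yaw from this picture.

```bash
python3 - <<'E'
from plant import ctrl
from h import *
s=ctrl.snapshot("wrist"); g=cv2.cvtColor(s["color"],cv2.COLOR_BGR2HSV)
print(g[185,255:305].tolist()[::2]); print([(r,g[r,280].tolist()) for r in range(134,236,3)])
m=mask(s["color"],(5,120,40),(16,255,255),(0,0,560,420),4)
for v in (178,185,195,205): 
    x=np.where(m[int(v*4),240*4:320*4])[0]; u=[x.min()/4+239.5,(x.max()+1)/4+239.5]; print(v,u,(ray(s,[(q,v) for q in u],.088)*1000).round(1).tolist())
ys=[]
us=list(range(125,425,10))
for u in us: ys.append(np.where(m[125*4:180*4,u*4])[0].min()/4+124.5)
p=ray(s,np.c_[us,ys],.093)*1000; l=cv2.fitLine(p.astype(np.float32),cv2.DIST_HUBER,0,.01,.01).ravel();print("front",np.degrees(np.arctan2(l[0],l[1])),l)
# book lower edge of page top (cover side facing board), z=.123
mb=mask(s["color"],(0,0,120),(180,70,255),(0,0,560,420),4)
us=list(range(125,385,10)); ys=[(np.where(mb[:80*4,u*4])[0].max()+1)/4-.5 for u in us]
p=ray(s,np.c_[us,ys],.123)*1000; l=cv2.fitLine(p.astype(np.float32),cv2.DIST_HUBER,0,.01,.01).ravel();print("book",np.degrees(np.arctan2(l[0],l[1])),l)
x=np.where(mb[55*4,80*4:420*4])[0];u=[x.min()/4+79.5,(x.max()+1)/4+79.5];print("book ends",u,ray(s,[(q,55) for q in u],.123)*1000)
E
```

```text
[[18, 88, 185], [18, 89, 187], [18, 89, 190], [18, 89, 177], [14, 123, 137], [14, 126, 130], [14, 128, 128], [14, 126, 130], [13, 126, 130], [14, 125, 129], [13, 128, 128], [13, 125, 126], [13, 124, 125], [14, 124, 123], [14, 126, 121], [14, 125, 122], [13, 126, 123], [14, 125, 122], [14, 126, 123], [14, 124, 123], [13, 121, 105], [15, 98, 83], [18, 83, 101], [18, 85, 102], [19, 84, 103]]
[(134, [19, 86, 104]), (137, [17, 84, 100]), (140, [15, 101, 76]), (143, [14, 103, 74]), (146, [13, 122, 134]), (149, [13, 127, 131]), (152, [13, 127, 131]), (155, [14, 126, 130]), (158, [13, 126, 132]), (161, [14, 127, 131]), (164, [14, 127, 129]), (167, [14, 129, 127]), (170, [13, 124, 119]), (173, [14, 124, 121]), (176, [14, 125, 126]), (179, [14, 128, 128]), (182, [14, 125, 126]), (185, [14, 124, 125]), (188, [14, 123, 122]), (191, [14, 123, 124]), (194, [14, 124, 127]), (197, [14, 126, 125]), (200, [14, 122, 125]), (203, [13, 123, 126]), (206, [14, 120, 125]), (209, [13, 124, 125]), (212, [13, 121, 118]), (215, [13, 120, 125]), (218, [14, 126, 130]), (221, [14, 123, 126]), (224, [14, 123, 126]), (227, [13, 121, 120]), (230, [21, 64, 151]), (233, [20, 65, 153])]
178 [np.float64(262.75), np.float64(295.5)] [[482.5, -175.5], [482.8, -200.6]]
185 [np.float64(263.0), np.float64(295.5)] [[477.1, -175.7], [477.4, -200.7]]
195 [np.float64(262.75), np.float64(295.25)] [[469.2, -175.5], [469.5, -200.8]]
205 [np.float64(263.0), np.float64(294.75)] [[461.2, -175.7], [461.4, -200.6]]Traceback (most recent call last):
  File "<stdin>", line 10, in <module>
    return umr_minimum(a, axis, None, out, keepdims, initial, where)
ValueError: zero-size array to reduction operation minimum which has no identity
```

Knee centre is y ≈ -188, its back end x ≈ 443 and the board front x ≈ 509, which agrees with the stated geometry. Descending and gripping.

Emit:
move_arm:
  motion:
    - [[0, 2, 30], [0, 0, 0], 0]
    - [[0, 2, 65], [0, 0, 0], 0]
    - [[0, 2, 95], [0, 0, 0], 0]
    - [[0, 2, 120], [0, 0, 0], 0]
    - [[0, 2, 134], [0, 0, 0], 0]
    - [[0, 2, 138], [0, 0, 0], 0]
    - [[0, 2, 138], [0, 0, 0], 0.3]
    - [[0, 2, 138], [0, 0, 0], 0.5]
    - [[0, 2, 138], [0, 0, 0], 0.6]
    - [[0, 2, 138], [0, 0, 0], 0.65]

```text
clock: 11.58
tool_pos: [0.4656, -0.1881, 0.0799]
orientation: [180.0, -0.1, 0.8]
force: [0.2, 0.1, 0.0]
opening: 0.0667
gripper_force: 0.0
```

Emit:
move_arm:
  motion:
    - [[0, 0, 0], [0, 0, 0], 0.7]
    - [[0, 0, 0], [0, 0, 0], 0.75]
    - [[0, 0, 0], [0, 0, 0], 0.8]
    - [[0, 0, 0], [0, 0, 0], 0.9]
    - [[0, 0, 0], [0, 0, 0], 1]
    - [[0, 0, 0], [0, 0, 0], 1]
    - [[0, 0, 0], [0, 0, 0], 1]
    - [[0, 0, 0], [0, 0, 0], 1]

```text
clock: 12.25
tool_pos: [0.4648, -0.188, 0.0787]
orientation: [180.0, 0.0, 0.8]
force: [-0.2, 0.7, 2.1]
opening: 0.028
gripper_force: 30.0
```

```bash
cat > m.py <<'E'
from plant import ctrl
from h import *
s=ctrl.snapshot("wrist"); o=ctrl.get_obs(); print(o["tool_pos"]*1000,o["orientation"],o["force"],o["moment"])
T=np.linalg.inv(s["cam_to_world"]);K=s["camera_matrix"]
def px(P):
    p=T@[*P,1]; return K[0,0]*p[0]/-p[2]+K[0,2],K[1,1]*-p[1]/-p[2]+K[1,2]
print("fence pred",px((.6568,-.29,.093)),px((.6433,-.04,.093)),"book c",px((.581,-.169,.123)))
cv2.imwrite("pics/w3.png",s["color"])
E
python3 m.py
```

```text
[ 464.727  -188.0547   78.6571] [179.9972   0.0049   0.8076] [-0.4332  0.4036  2.5135] [ 0.0297  0.2021 -0.0426]
fence pred (np.float64(689.951187303594), np.float64(-397.08053816991514)) (np.float64(-288.11826217068227), np.float64(-344.2647445389157)) book c (np.float64(196.64877393456874), np.float64(-120.5331850340182))
```

The grip on the knee is firm (28 mm opening). Next I square the board to the fence (+2.3° yaw), centre it and approach the book.

Emit:
move_arm:
  motion:
    - [[0, 0, -0.7], [0, 0, 0], 1]
    - [[3, -1, -0.7], [0, 0, -0.4], 1]
    - [[8, -3, -0.7], [0, 0, -0.8], 1]
    - [[14, -6, -0.7], [0, 0, -1.2], 1]
    - [[20, -9, -0.7], [0, 0, -1.6], 1]
    - [[26, -12, -0.7], [0, 0, -2], 1]
    - [[32, -15, -0.7], [0, 0, -2.3], 1]
    - [[37, -17, -0.7], [0, 0, -2.3], 1]
    - [[40, -17, -0.7], [0, 0, -2.3], 1]
    - [[40, -17, -0.7], [0, 0, -2.3], 1]

```text
clock: 13.13
tool_pos: [0.5053, -0.1702, 0.0792]
orientation: [180.0, -0.0, 3.1]
force: [0.6, -0.4, -1.8]
opening: 0.0275
gripper_force: 30.0
```

```bash
python3 - <<'E'
from plant import ctrl
from h import *
t=ctrl.snapshot("top");s=ctrl.snapshot("side");o=ctrl.get_obs(); print(o["tool_pos"]*1000,o["orientation"],o["force"],o["moment"])
a=t["color"][155:260,280:400];b=s["color"][200:340,230:400]
cv2.imwrite("pics/b1.png",np.hstack([cv2.resize(a,(400,350),interpolation=2),cv2.resize(b,(400,350),interpolation=2)]))
print(togo(ctrl,[568,-169.4,79],3.1))
E
```

```text
[ 504.361  -170.452    79.1755] [-179.9958    0.0215    3.1026] [ 0.4109  0.051  -3.0363] [-0.0979  0.0684 -0.0273]
(array([63.6027,  2.394 ,  0.1515]), array([-0.0042,  0.0215,  0.0026]))
```

View pics/b1.png

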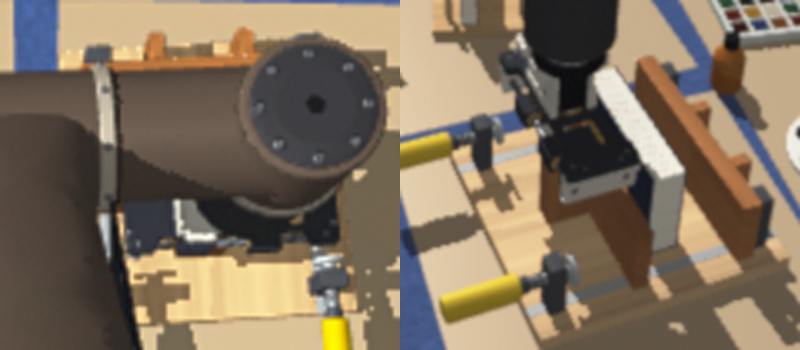

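Side crop: the board is upright in the gripper and just clear of the base, with the book square in front of it. Sliding on.

Emit:
move_arm:
  motion:
    - [[4, 2, 0], [0, 0, 0], 1]
    - [[9, 2, 0], [0, 0, 0], 1]
    - [[14, 2, 0], [0, 0, 0], 1]
    - [[19, 2, 0], [0, 0, 0], 1]
    - [[24, 2, 0], [0, 0, 0], 1]
    - [[29, 2, 0], [0, 0, 0], 1]
    - [[34, 2, 0], [0, 0, 0], 1]
    - [[39, 2, 0], [0, 0, 0], 1]
    - [[43, 2, 0], [0, 0, 0], 1]
    - [[45, 2, 0], [0, 0, 0], 1]

```text
clock: 14.07
tool_pos: [0.5502, -0.17, 0.0791]
orientation: [180.0, -0.0, 3.1]
force: [-1.6, -0.0, -2.2]
opening: 0.028
gripper_force: 30.0
```

```bash
python3 - <<'E'
from plant import ctrl
o=ctrl.get_obs(); print(o["tool_pos"]*1000,o["orientation"],o["force"],o["moment"])
E
```

```text
[ 550.20674502 -169.95030424   79.13527363] [ 1.79998479e+02 -8.57423338e-04  3.11576176e+00] [-1.5703145  -0.04911892 -2.17357094] [-0.07572639  0.71226957 -0.0028548 ]
```

Emit:
move_arm:
  motion:
    - [[2, 0, 0], [0, 0, 0], 1]
    - [[4, 0, 0], [0, 0, 0], 1]
    - [[6, 0, 0], [0, 0, 0], 1]
    - [[8, 0, 0], [0, 0, 0], 1]
    - [[10, 0, 0], [0, 0, 0], 1]
    - [[11, 0, 0], [0, 0, 0], 1]
    - [[12, 0, 0], [0, 0, 0], 1]
    - [[12, 0, 0], [0, 0, 0], 1]

```text
clock: 14.73
tool_pos: [0.5618, -0.1693, 0.0793]
orientation: [180.0, -0.0, 3.1]
force: [-0.6, 0.4, -2.8]
opening: 0.0277
gripper_force: 30.0
```

Emit:
move_arm:
  motion:
    - [[0.5, 0, 0], [0, 0, 0], 1]
    - [[1, 0, 0], [0, 0, 0], 1]
    - [[1.5, 0, 0], [0, 0, 0], 1]
    - [[2, 0, 0], [0, 0, 0], 1]
    - [[2, 0, 0], [0, 0, 0], 1]
    - [[2, 0, 0], [0, 0, 0], 1]

```text
clock: 15.23
tool_pos: [0.5636, -0.1693, 0.0793]
orientation: [180.0, -0.0, 3.1]
force: [-1.5, 0.1, -2.6]
opening: 0.0276
gripper_force: 30.0
```

Emit:
move_arm:
  motion:
    - [[0.5, 0, 0], [0, 0, 0], 1]
    - [[1, 0, 0], [0, 0, 0], 1]
    - [[1.5, 0, 0], [0, 0, 0], 1]
    - [[2, 0, 0], [0, 0, 0], 1]
    - [[2, 0, 0], [0, 0, 0], 1]
    - [[2, 0, 0], [0, 0, 0], 1]

```text
clock: 15.73
tool_pos: [0.5657, -0.1692, 0.0793]
orientation: [180.0, -0.0, 3.1]
force: [-0.8, -0.4, -3.1]
opening: 0.0277
gripper_force: 30.0
```

Emit:
move_arm:
  motion:
    - [[0.5, 0, 0], [0, 0, 0], 1]
    - [[1, 0, 0], [0, 0, 0], 1]
    - [[1.5, 0, 0], [0, 0, 0], 1]
    - [[2, 0, 0], [0, 0, 0], 1]
    - [[2, 0, 0], [0, 0, 0], 1]
    - [[2, 0, 0], [0, 0, 0], 1]

```text
clock: 16.23
tool_pos: [0.5668, -0.1692, 0.0793]
orientation: [180.0, 0.1, 3.1]
force: [-5.6, -0.0, -0.0]
opening: 0.0278
gripper_force: 30.0
```

```bash
python3 - <<'E'
from plant import ctrl
import numpy as np,time
r=[]
for i in range(3):
    ctrl.snapshot("side"); o=ctrl.get_obs(); r.append(np.r_[o["force"],o["moment"],o["orientation"]])
print(np.round(r,3))
E
```

```text
[[-4.61400e+00 -7.05000e-01  4.98000e-01 -3.54000e-01  1.77400e+00
   1.58000e-01  1.79996e+02  7.20000e-02  3.11200e+00]
 [-5.12700e+00 -2.83000e-01  5.62000e-01 -3.41000e-01  1.74500e+00
   1.25000e-01  1.79995e+02  7.20000e-02  3.11200e+00]
 [-4.77800e+00 -9.70000e-01 -7.94000e-01 -3.42000e-01  1.70400e+00
   1.25000e-01  1.79995e+02  7.20000e-02  3.11300e+00]]
```

Contact at about 5 N. The yaw moment of +0.13 Nm says the +y end touches harder, so I turn slightly counter-clockwise as I raise the push.

Emit:
move_arm:
  motion:
    - [[0, 0, 0], [0, 0, -0.2], 1]
    - [[0.4, 0, 0], [0, 0, -0.4], 1]
    - [[0.8, 0, 0], [0, 0, -0.4], 1]
    - [[0.8, 0, 0], [0, 0, -0.4], 1]
    - [[0.8, 0, 0], [0, 0, -0.4], 1]

```text
clock: 16.8
tool_pos: [0.5674, -0.1693, 0.0792]
orientation: [180.0, 0.1, 3.5]
force: [-6.7, -2.3, 0.8]
opening: 0.0278
gripper_force: 30.0
```

```bash
cat > f.py <<'E'
from plant import ctrl
import numpy as np
r=[]
for i in range(5):
    ctrl.snapshot("side"); o=ctrl.get_obs(); r.append(np.r_[o["force"],o["moment"],o["orientation"],o["tool_pos"]*1000,o["gripper_force"]])
np.set_printoptions(precision=2,suppress=True);print(np.mean(r,0),o["clock"])
E
python3 f.py
```

```text
[  -5.96   -1.89    1.27   -0.78    2.14   -0.04  179.99    0.1     3.49
  567.39 -169.34   79.27   30.  ] 17.05
```

Emit:
move_arm:
  motion:
    - [[0.4, 0.1, 0], [0, 0, 0.1], 1]
    - [[0.8, 0.2, 0], [0, 0, 0.1], 1]
    - [[1.2, 0.2, 0], [0, 0, 0.1], 1]
    - [[1.2, 0.2, 0], [0, 0, 0.1], 1]
    - [[1.2, 0.2, 0], [0, 0, 0.1], 1]

```text
clock: 17.47
tool_pos: [0.5679, -0.1693, 0.0792]
orientation: [-180.0, 0.2, 3.4]
force: [-8.9, -1.3, 3.3]
opening: 0.028
gripper_force: 30.0
```

```bash
python3 f.py
```

```text
[  -8.39   -0.62    3.44   -0.31    2.88    0.08 -179.99    0.16    3.4
  567.93 -169.32   79.23   30.  ] 17.7167
```

Emit:
move_arm:
  motion:
    - [[0.4, 0, 0], [0, 0, -0.05], 1]
    - [[0.8, 0, 0], [0, 0, -0.05], 1]
    - [[0.8, 0, 0], [0, 0, -0.05], 1]
    - [[0.8, 0, 0], [0, 0, -0.05], 1]
    - [[0.8, 0, 0], [0, 0, -0.05], 1]
    - [[0.8, 0, 0], [0, 0, -0.05], 1]

```text
clock: 18.22
tool_pos: [0.5682, -0.1693, 0.0792]
orientation: [-180.0, 0.2, 3.4]
force: [-9.5, -0.6, 5.3]
opening: 0.0277
gripper_force: 30.0
```

```bash
python3 f.py; python3 - <<'E'
from plant import ctrl
from h import *
s=ctrl.snapshot("side");w=ctrl.snapshot("wrist")
b=s["color"][190:340,240:410]
cv2.imwrite("pics/e1.png",np.hstack([cv2.resize(b,(400,353),interpolation=2),cv2.resize(w["color"],(400,353))]))
E
```

```text
[ -10.59   -0.39    4.49   -0.27    3.42    0.04 -179.99    0.21    3.44
  568.24 -169.3    79.23   30.  ] 18.4667
```

View pics/e1.png

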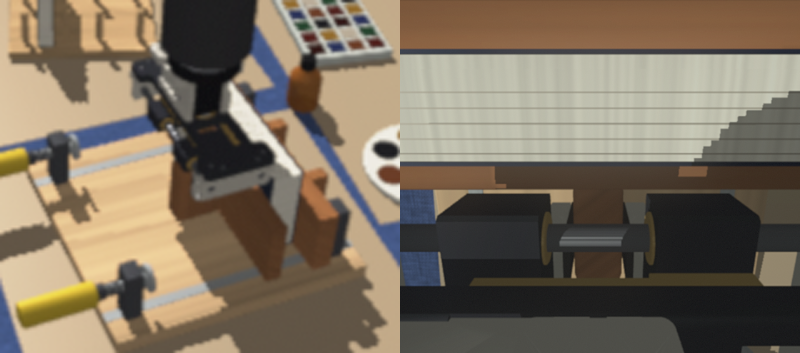

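The book sits square between fence and board. In the wrist view its edges are parallel to both, at rows ~52 and ~163. The push is about 10 N and steady, so I'm handing the job in.

```bash
python3 -c "
from plant import ctrl
print(ctrl.close_job())"
```

```text
the job is handed in; nothing more can be done
None
```

The thick book stands page edges up midway along the fence, and the still-gripped board holds it square against the fence with a steady push of about 10 N; I handed the job in at about 18.5 s.

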